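First in, first out: rotate the sample jars in the sloped rack

ROBOT

A 7-joint arm with a two-finger parallel gripper is mounted at the origin on the work surface; the furniture and walls round the work are solid. World frame = base frame: x ahead of the robot, y to its left, z up, the work surface at z = 0. Lengths are in m, angles in rad, forces in N, time in s.
With the tool pointing down it reaches from about 0.425 to 0.875 m from the base axis. Payload 4.7 kg.
Tool frame: the origin (TCP) lies on the centre line of the jaws, within the pads' length; the fingertips stand 22 mm ahead of it and the grasp point (between the pads) lies 3 mm ahead of it; z points along the fingers, y is the direction in which the jaws open and shut (so a half turn about z gives the same grasp; the last joint's range is limited). The gripper opens to 87 mm and grips with 3 to 60 N. Pads are 19 mm wide; open, the fingers measure 117 mm over their backs; the gripper's body (75 mm by 190 mm) begins 51 mm behind the grasp point.
Start: joints at [-1.221, 0.321, -0.07, 1.45, 0.023, 1.371, -0.057], TCP at [0.214, 0.614, 0.245] pointing down, gripper open.
Joint ranges: [-2.86, 2.86], [-0.3, 2.09], [-1.38, 1.24], [0.06, 2.45], [-1.56, 4.7], [0.09, 2.05], [-2.69, 2.69]. Speed limits (rad/s): [2.57, 2.57, 3.14, 3.14, 3.14, 3.14, 3.14].

INTERFACE

Orientations are given as a rotation vector (axis times angle).
In Python, from bench import ctrl, imaging, close_job, finder gives the robot as it stands. The module is installed in compiled form; this text tells all that it offers.
- The arm moves only by the shell command python3 -m jog 'ROWS' [FORCE]. ROWS is JSON, a list that holds one entry, the list of rows, each a list of 7 numbers: the shift along the tool's x, y, z in cm, then the turn, a rotation vector about the tool's x, y, z in degrees, then the finger opening in cm, from 0 to 8.7. In form: [[[dx, dy, dz, ax, ay, az, claw], ...]]. A call has 1 to 12 rows; each row shifts and turns the commanded pose from where the row before left it, along the tool's axes as they then stand; what a row does not reach is not made up. A row lasts 1/10 s, in which the tool goes at most 50 mm and 8.59 degrees, less where a joint would pass 70% of its speed; a pose out of reach is approached as far as the arm can. A call is refused whole if a number of a shift passes 5 or a number of a turn 8.59, either way. A call with a gripper value outside its range is refused whole. The fingers move at their own pace and stop on an object; FORCE is the grip in N (left out, the last holds). Time passes only in rows, so rows that do not move let the fingers close. It gives the time, the measured TCP pose, the force and the opening at its end, in the units of the state.
- ctrl.get_state(): the state, without advancing time (a new reading comes with each control period).
- imaging.get_image(name): name is "side" or "top"; returns a dict with "frame" (384x512x3 uint8, red, green, blue), "intrinsics" (3x3 intrinsics, pixels), "pose" (4x4, takes a point from camera to world coordinates). Camera axes: x right, y down, z forward; pixel columns grow to the right and rows downward; lengths in m; the calibration is good to about 2 mm. A picture is of the moment at which its call begins. There is no depth.
- close_job(): hands the job in, once; it reports no verdict.
Trained networks look in the newest picture that a camera, given by its name, has taken for a name from the list of things; names that differ only in an ending like _2 or _b are one class to them, and where a whole thing is asked for, a point or a joint stands for the part that bears it (a point fixed in the world has none). Each returns a list of dicts, best first, with "conf" (0 to 1); they miss things now and then, are a little off and sometimes report something else, mostly with a low value. They report only what shows in the picture. A call takes as long as a camera call. They do not tell look-alikes from the thing itself.
- finder.trace(label, camera): "region" (384x512 bool, what is visible of it) and "point" ([row, column] as shares, 0 to 1, of the picture: columns of its width, rows of its height, amid what is visible of it).
- finder.spot_point(label, camera): "point" ([row, column] as shares, 0 to 1, of the picture: columns of its width, rows of its height: a listed point, or the origin of a listed thing).
The state is a dict: "time": time; "joint_positions": joint angles; "qd": joint speeds; "joint_torque": joint torques, N m; "position": TCP position; "tool_rot": TCP orientation; "ft_force": force on the tool from outside, world axes, zero at the start; "torque": the same for the moment, N m; "grip_width": opening from 0.0 (shut) to 1.0 (fully open).
Only numpy, scipy, OpenCV 4.12 (cv2) and the standard library are available. Lean on these libraries where they do the work, as an engineer would, in place of code of your own. Each camera call takes 0.05 s, during which the arm holds its last target. There are 200 camera calls.

TASK

Rotate the stock in the sloped jar rack: without lifting it, push the oldest jar (at the low front end) sideways through the gap in the right rail until it lies fully in the out-tray, and let the other two roll down to the front. Then take the new jar from its cradle and, without dropping it, lay it across the upper end of the lane so that it rolls down behind them. Leave the brass weight and the beaker where they are.

Things in the scene. Friction and masses are not known exactly. Their poses are not given: they have to be found in the camera images.
- rack: aluminium gravity-feed jar rack on short legs, fixed. Origin on the bench under the lane's middle; own +x runs up the lane (low front end, at -x, faces the robot), +y to the lane's left, z vertical. Jars lie on their sides across the lane (axis along y) and roll down by themselves; anything held in the lane's front end blocks them. Front stop 16 mm high above the floor
- lane_floor (a point): top of the lane floor at mid-lane, 56 mm over the rack's origin. The floor slopes down to -x at 8 degrees, from x = +110 mm (71 mm high) to x = -110 mm (40 mm high). Lane 62 mm wide inside (y = -31 to 31 mm); rails 3 mm thick and 12 mm high above the floor, flared outwards over the upper 57 mm; upper end open
- gap (a point): on the floor in the middle of the gap in the right rail (-y side), at the lowest 46 mm of the lane. Through it the floor runs on, at the same slope, into the out-tray: 46 mm wide inside along x, from y = -31 to -121 mm, 12 mm walls at its back and far end, the front stop running on along its front
- front_seat (a point): where the centre of a jar lies when it rests against the front stop, centred in the lane: [-91, 0, 64] mm in the rack's frame (jar axis 21 mm above the floor)
- second_seat (a point): centre of the second jar of the queue when it touches the first: [-50, 0, 70] mm in the rack's frame
- third_seat (a point): centre of the third jar of the queue: [-9, 0, 76] mm in the rack's frame
- out_seat (a point): centre of a jar in the middle of the out-tray: [-91, -76, 64] mm in the rack's frame; a jar there may lie up to 15 mm either side along y
- load_point (a point): centre of a jar lying on the floor near the upper end of the lane, a good place to set one down: [59, 0, 85] mm in the rack's frame. There is about 70 mm of free lane below a jar set here once the queue has moved up
- cradle: small fixed rest for one lying jar: plate 36x60 mm, 4 mm thick, with two rubber bars along its y, their tops 11 mm high; origin on the bench under its centre, z up; the jar's axis lies along its y, jar centre 27.5 mm above the bench. The jar stands out 3 mm beyond the plate on either side (x)
- jar_oldest: sample jar, a plain cylinder 42 mm in diameter and 55 mm long with a screw lid, 40 to 85 g; body origin at the centre of its base, own z axis = jar axis towards the lid. At the start it lies first in the lane, against the front stop
- jar_oldest_mid (a point): centre of that jar (middle of its axis, 27.5 mm from the base)
- jar_second: sample jar, a plain cylinder 42 mm in diameter and 55 mm long with a screw lid, 40 to 85 g; body origin at the centre of its base, own z axis = jar axis towards the lid. At the start second in the lane
- jar_second_mid (a point): centre of that jar (middle of its axis, 27.5 mm from the base)
- jar_third: sample jar, a plain cylinder 42 mm in diameter and 55 mm long with a screw lid, 40 to 85 g; body origin at the centre of its base, own z axis = jar axis towards the lid. At the start third and last in the lane
- jar_third_mid (a point): centre of that jar (middle of its axis, 27.5 mm from the base)
- jar_new: sample jar, a plain cylinder 42 mm in diameter and 55 mm long with a screw lid, 40 to 85 g; body origin at the centre of its base, own z axis = jar axis towards the lid. At the start it lies on its side in the cradle
- jar_new_mid (a point): centre of that jar (middle of its axis, 27.5 mm from the base)
- cal_weight: brass weight, 22 mm across, 38 mm high, on the bench near the cradle; bystander
- beaker_100: beaker, 55x61 mm, 70 mm high, to the left of the rack; bystander
Mind the look-alikes: they are no part of the job. What is shaped like the jar_new but black is not meant.

How it is judged:
On the way, in this order (a step that is already met when the one before it is completed fails the run):
1. the oldest jar lies in the out-tray and the other two have rolled down to the front (y of jar_oldest_mid in the frame of rack between -0.096 and -0.056 m and x of jar_oldest_mid in the frame of rack between -0.103227 and -0.0792267 m and z of jar_oldest_mid in the frame of rack between 0.0561833 and 0.0721833 m and distance between jar_second_mid and front_seat below 0.015 m and distance between jar_third_mid and second_seat below 0.015 m), for 0.2 s.
2. the new jar lies in the lane behind the other two (distance between jar_new_mid and third_seat below 0.015 m and angle between the z axis of jar_new and the y axis of rack, either way round below 0.2 rad), for 0.2 s.
At the end, for the whole second after the job is handed in: oldest jar lying in the out-tray (centre 56 to 96 mm right of the lane's middle, within 12 mm of the tray's seat along x, 8 mm in height); second and third jars within 15 mm of the first and second seats; new jar within 15 mm of the third seat, across the lane within 0.2 rad; all at rest (all of step 1 and all of step 2 and linear speed of each of jar_oldest, jar_second, jar_third, jar_new below 0.03 m/s and angular speed of each of jar_oldest, jar_second, jar_third, jar_new below 0.5 rad/s); the robot touches nothing.
It fails at once if the oldest jar is lifted (more than 20 mm) (z of jar_oldest_mid in the frame of rack above 0.0841833 m).
It fails at once if the new jar is dropped (moves faster than 0.8 m/s with no finger touching it) (linear speed of jar_new above 0.8 m/s and contact force between the fingers and jar_new below 0.02 N).
It fails at once if the brass weight or the beaker is moved by more than 30 mm (distance of any of cal_weight, beaker_100 from where it was at the start of the episode above 0.03 m).
It also fails if it takes over 58 s, if anything falls off the work surface, if the arm or the gripper's body presses on something with over 40 N, if the wrist force passes 120 N, or if a joint passes its speed limit or range.

## Working session

There is one attempt and no reset: what is moved stays moved. The work goes in short steps, Python scripts to look and compute and a shell command to move; the robot and the scene stay as the last step left them, time stands still between calls to the robot, and variables do not carry over. Pictures are saved under pics/ and viewed, about 8 in all and at most 12, crops included, and the job is handed in when it is done.

```bash
mkdir -p pics
cat > h.py <<'E'
from bench import ctrl, imaging, close_job, finder
import numpy as np, cv2
from scipy.spatial.transform import Rotation as R
def snap(n,f=None):
    d=imaging.get_image(n)
    if f: cv2.imwrite('pics/'+f,d['frame'][:,:,::-1])
    return d
def ray(d,pt):
    h,w=d['frame'].shape[:2]
    p=np.array([pt[1]*w,pt[0]*h,1.]); T=np.array(d['pose'])
    v=T[:3,:3]@np.linalg.inv(d['intrinsics'])@p
    return T[:3,3],v/np.linalg.norm(v)
def onz(d,pt,z):
    o,v=ray(d,pt); return o+v*(z-o[2])/v[2]
def tri(rs):
    A=sum(np.eye(3)-np.outer(v,v) for o,v in rs); b=sum((np.eye(3)-np.outer(v,v))@o for o,v in rs)
    x=np.linalg.solve(A,b); return x,[round(float(np.linalg.norm(np.cross(x-o,v)))*1000,1) for o,v in rs]
def proj(d,p):
    T=np.linalg.inv(d['pose']); q=np.array(d['intrinsics'])@(T[:3,:3]@p+T[:3,3]); return q[:2]/q[2]
E
python3 - <<'E'
from h import *
np.set_printoptions(precision=4,suppress=True)
D={n:snap(n,n+'0.png') for n in('side','top')}
for n in D: print(n,np.array(D[n]['pose'])[:3,3],D[n]['intrinsics'][0][0])
for l in ['rack','lane_floor','gap','front_seat','second_seat','third_seat','out_seat','load_point','cradle','jar_oldest_mid','jar_second_mid','jar_third_mid','jar_new_mid','cal_weight','beaker_100']:
    rs={}
    for n in D:
        r=finder.spot_point(l,n)
        print(l,n,[(round(x['conf'],2),[round(x['point'][1]*512),round(x['point'][0]*384)]) for x in r[:4]])
        if r: rs[n]=ray(D[n],r[0]['point'])
    if len(rs)==2: print('   ',*tri(list(rs.values())))
print(ctrl.get_state())
E
```

```text
side [ 0.223  -0.5439  0.6585] 407.06922428374855
top [0.3796 0.2316 1.0006] 445.35184661564773
rack side [(0.74, [246, 202])]
rack top [(0.75, [212, 188]), (0.58, [334, 140])]
    [ 0.4367  0.3177 -0.0009] [3.9, 3.9]
lane_floor side [(0.87, [249, 187])]
lane_floor top [(0.7, [215, 189]), (0.39, [227, 201])]
    [0.4367 0.3052 0.0591] [2.5, 2.5]
gap side [(0.65, [239, 206])]
gap top [(0.81, [254, 203]), (0.6, [229, 203])]
    [0.3985 0.2252 0.0636] [5.5, 5.5]
front_seat side [(0.73, [229, 204])]
front_seat top [(0.8, [245, 215])]
    [0.376  0.2436 0.0605] [3.4, 3.4]
second_seat side [(0.86, [238, 192])]
second_seat top [(0.9, [230, 200])]
    [0.4064 0.2749 0.0676] [3.9, 3.9]
third_seat side [(0.59, [246, 178])]
third_seat top [(0.86, [213, 195])]
    [0.4269 0.307  0.0848] [5.8, 5.8]
out_seat side [(0.58, [261, 210])]
out_seat top [(0.88, [269, 186])]
    [0.4381 0.1923 0.065 ] [0.1, 0.1]
load_point side [(0.59, [260, 167])]
load_point top [(0.86, [190, 166]), (0.56, [232, 202])]
    [0.4823 0.3545 0.0834] [0.5, 0.5]
cradle side [(0.63, [239, 192]), (0.51, [323, 267])]
cradle top [
[... 712 characters left out ...]
31, 203])]
cal_weight top [(0.48, [350, 186])]
    [ 0.443   0.0048 -0.0002] [4.1, 4.1]
beaker_100 side [(0.66, [255, 169])]
beaker_100 top [(0.9, [142, 160])]
    [ 0.5046  0.4743 -0.0009] [3.0, 3.0]
{'time': 1.6, 'joint_positions': array([-1.2209,  0.321 , -0.0701,  1.4505,  0.0226,  1.3708, -0.0569]), 'qd': array([ 0.0006, -0.0017,  0.001 , -0.0001,  0.0016,  0.0038, -0.001 ]), 'joint_torque': array([ -0.0002, -49.108 ,  -0.4033, -31.2773,  -0.0637,   0.0335,
         0.    ]), 'position': array([0.2142, 0.6137, 0.2446]), 'tool_rot': array([0.5249, 3.0974, 0.0001]), 'ft_force': array([ 0.1204, -0.8678,  0.1796]), 'torque': array([0.0146, 0.0002, 0.0297]), 'grip_width': 1.0004914894217618}
```

View images.

Run:
```python
import cv2
t=cv2.imread('pics/top0.png');s=cv2.imread('pics/side0.png')
cv2.imwrite('pics/topc.png',cv2.resize(t[90:270,110:390],(784,504),interpolation=cv2.INTER_CUBIC))
cv2.imwrite('pics/sidec.png',cv2.resize(s[120:320,170:390],(660,600),interpolation=cv2.INTER_CUBIC))
```

```text
(no output)
```

View pics/topc.png

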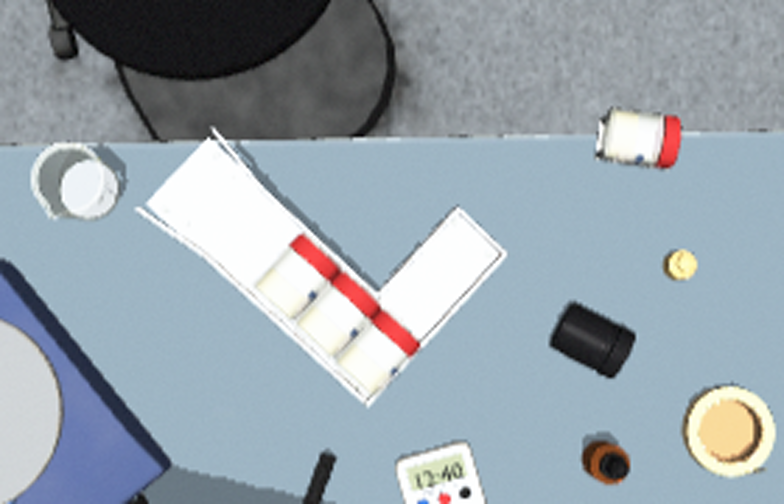

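View pics/sidec.png

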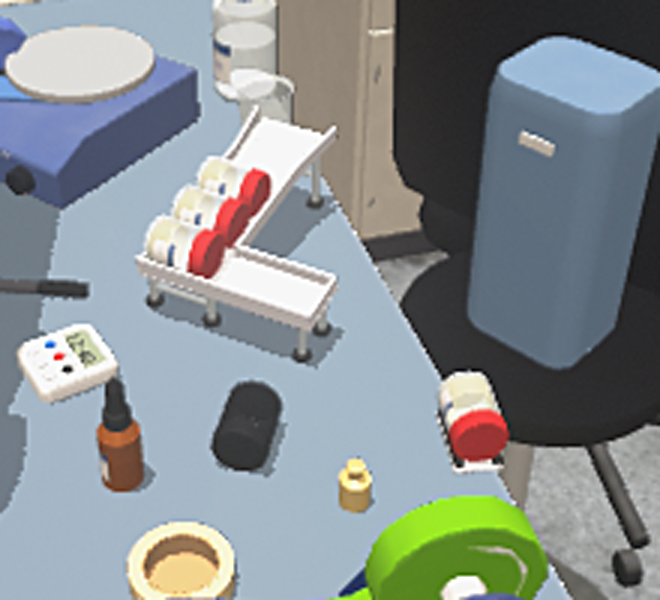

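The top crop shows the rack with three red-lidded jars, lane running up-left, empty out-tray up-right. Two things could be taken for the new jar. One is the white, red-lidded jar in the cradle at top (339,139) / side (327,258). The other is the black lying jar at top (321,211) / side (253,259). I choose the white one in the cradle. The weight is at top (353,184) and the beaker at (138,155).

Run:
```python
from h import *
from scipy.optimize import least_squares
np.set_printoptions(precision=4,suppress=True)
D={n:snap(n) for n in('side','top')}
P={'rack':[0,0,0],'lane_floor':[0,0,56],'front_seat':[-91,0,64],'second_seat':[-50,0,70],'third_seat':[-9,0,76],'out_seat':[-91,-76,64],'load_point':[59,0,85],'jar_oldest_mid':[-91,0,64],'jar_second_mid':[-50,0,70],'jar_third_mid':[-9,0,76],'gap':[-87,-31,43]}
obs=[]
for l,p in P.items():
    for n in D:
        for x in finder.spot_point(l,n)[:1]:
            obs.append((l,n,np.array(p)/1000,np.array([x['point'][1]*512,x['point'][0]*384])))
# hand-picked: tray far-back/far-front top corners (outer)
def f(q,full=False):
    r=R.from_euler('z',q[2])
    o=[]
    for l,n,p,uv in obs:
        o.append(proj(D[n],r.apply(p)+[q[0],q[1],0])-uv)
    return np.array(o) if full else np.ravel(o)
s=least_squares(f,[.437,.31,.9],loss='soft_l1',f_scale=2)
print('rack',s.x,np.degrees(s.x[2]))
for (l,n,_,_),e in zip(obs,f(s.x,True)): print(l,n,e.round(1),end='; ')
r=R.from_euler('z',s.x[2])
img=D['top']['frame'][:,:,::-1].copy(); im2=D['side']['frame'][:,:,::-1].copy()
sl=np.tan(np.radians(8))
def fl(x,y,h=0): return [x,y,56+x*sl+h]
C=[fl(-112,31,12),fl(110,31),fl(110,-31),fl(-110,-121,12),fl(-64,-121,12),fl(-64,-31,12)]
img=cv2.resize(img,None,fx=4,fy=4,interpolation=cv2.INTER_CUBIC);im2=cv2.resize(im2,None,fx=4,fy=4,interpolation=cv2.INTER_CUBIC)
for im,n in((img,'top'),(im2,'side')):
    for c in C+[[-91,0,64],[-91,-76,64]]:
        u=proj(D[n],r.apply(np.array(c)/1000)+[s.x[0],s.x[1],0])*4+1.5
        cv2.drawMarker(im,tuple(int(v) for v in u),(0,0,255) if c in C else (0,160,0),0,14,1)
reg={}
for n in D:
    for x in finder.trace('jar_new',n)[:3]:
        m=x['region'].astype(np.uint8); c=np.argwhere(m)
        print('\njarnew',n,round(x['conf'],2),np.array(x['point'])*[384,512],cv2.minAreaRect(c[:,::-1].astype(np.float32)))
        k=(x['point'][1]*512>326 if n=='top' else x['point'][1]*512>300)
        if k: 
            reg[n]=x['point']
            rect=cv2.boxPoints(cv2.minAreaRect(c[:,::-1].astype(np.float32)))
            if n=='top': print('world pts',[onz(D[n],[(v[1]+.5)/384,(v[0]+.5)/512],.035)[:2] for v in rect])
    for x in finder.spot_point('cradle',n)[:2]: print('cradle',n,x['conf'],x['point'][1]*512,x['point'][0]*384, onz(D[n],x['point'],0))
    for x in finder.spot_point('jar_new_mid',n)[:2]: print('mid',n,x['conf'],x['point'][1]*512,x['point'][0]*384,onz(D[n],x['point'],.0275))
if len(reg)==2: print(tri([ray(D[n],reg[n]) for n in D]))
a=img[360:360+540,520:520+340*2][:,:];b=im2[560:1100,880:1400]
cv2.imwrite('pics/fit.png',cv2.resize(np.hstack([a[:,:600],b[:,:520]]),(800,386)))
a=img[360:1000,680+560:]
cv2.imwrite('pics/jn.png',np.hstack([img[480:800,1240:1640],im2[880:1200,1140:1500]]))
```

```text
rack [0.4432 0.313  0.8001] 45.83979557970358
rack side [6.7 1. ]; rack top [ 3.  -2.7]; lane_floor side [-1.2 -3.4]; lane_floor top [-3.2 -0.9]; front_seat side [-1.9  0.5]; front_seat top [-1.2  4.7]; second_seat side [-0.1  0.2]; second_seat top [13.5 12.9]; third_seat side [-0.   4.6]; third_seat top [-3.1 -3.5]; out_seat side [1.9 0.5]; out_seat top [-0.5  2. ]; load_point side [-0.5 -2.3]; load_point top [1.5 1.3]; jar_oldest_mid side [ 2.9 -1.6]; jar_oldest_mid top [ 1.1 -1.1]; jar_second_mid side [ 1.2 -2.6]; jar_second_mid top [-5.1  0.6]; jar_third_mid side [-80.1 -78.4]; jar_third_mid top [3.6 0.8]; gap side [3.8 1.2]; 
jarnew side 0.74 [259.3152 327.3216] ((327.3000183105469, 257.89996337890625), (30.99031639099121, 19.60611915588379), 71.56504821777344)

jarnew side 0.6 [262.1952 250.5216] ((252.14999389648438, 261.5500183105469), (18.973661422729492, 29.409177780151367), 18.434947967529297)

jarnew side 0.43 [283.008  287.6928] ((288.5, 281.5), (17.0, 11.0), 90.0)
cradle side 0.52 324.9152 263.88480000000004 [0.5447 0.044  0.    ]
mid side 0.98 251.6992 259.0848 [0.3838 0.0772 0.0275]
mid side 0.7 325.376 260.31359999999995 [0.5366 0.0291 0.0275]

jarnew top 0.87 [137.8176 337.408 ] ((338.5382385253906, 138.50294494628906), (27.227256774902344, 20.094482421875), 4.39870548248291)
world pts [array([0.5216, 0.0665]), array([0.5659, 0.0618]), array([0.5602, 0.0021]), array([0.5159, 0.007 ])]

jarnew top 0.69 [209.8176 321.6896] ((321.10003662109375, 210.80001831054688), (27.72724151611328, 19.230182647705078), 26.56505012512207)
cradle top 0.58 336.6912 142.88639999999998 [0.5379 0.0328 0.    ]
mid top 0.95 340.3776 139.2 [0.5416 0.0299 0.0275]
mid top 0.66 323.6864 214.1952 [0.377  0.0718 0.0275]
(array([0.5452, 0.0355, 0.0223]), [0.6, 0.6])
```

View pics/fit.png

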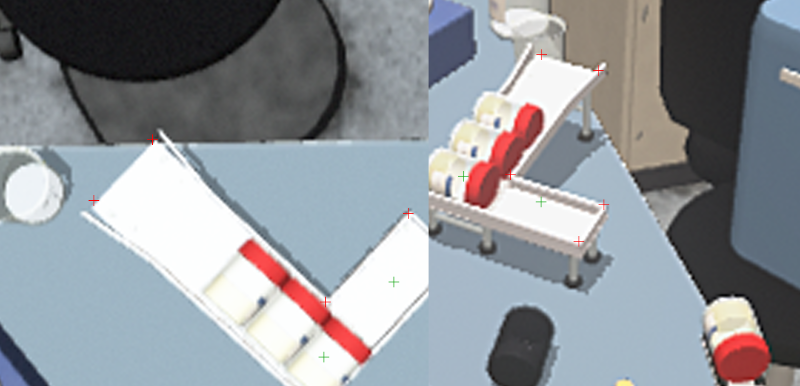

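View pics/jn.png

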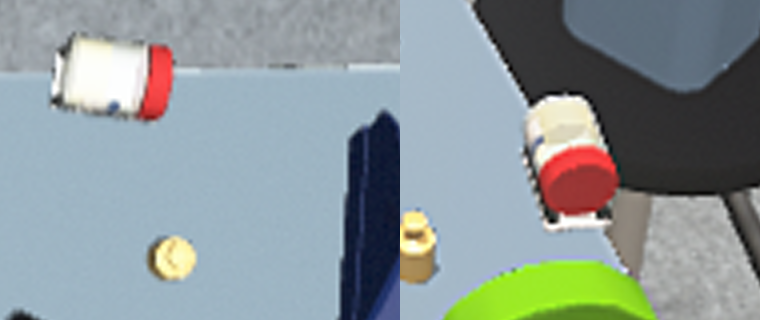

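The fit crop shows the model markers within about 1–3 mm of the lane's upper end and the tray corners. The close crop shows the white, red-lidded jar on the cradle at top px (338,138), not the black one. I'll refine the rack with corner pixels and start turning the tool.

```bash
python3 - <<'E'
from h import *
from scipy.optimize import least_squares
np.set_printoptions(precision=4,suppress=True)
D={'top':snap('top')}
sl=np.tan(np.radians(8)); fl=lambda x,y,h=0:np.array([x,y,56+x*sl+h])/1000
C=[(fl(-112,34,14),(369,404)),(fl(-112,-124,14),(505,253)),(fl(-61,-124,12),(458,208)),(fl(110,-36),(212,138)),(fl(110,36),(146,207)),(fl(-62,-33,12),(379,296))]
def f(q):
    r=R.from_euler('z',q[2]); return np.ravel([proj(D['top'],r.apply(p)+[q[0],q[1],0])-((np.array(u)+.5)/2.8-.5+[110,90]) for p,u in C])
s=least_squares(f,[.443,.313,.8],loss='soft_l1'); print(s.x,np.degrees(s.x[2]),s.fun.round(1))
q=s.x
for n,p in dict(front=[-91,0],pre=[-91,72],beaker=None).items() if 0 else dict(front=[-91,0,64],pre=[-91,72,64],load=[59,0,85]).items():
    print(n,R.from_euler('z',q[2]).apply(np.array(p)/1000)+[q[0],q[1],0])
b=np.array([.5046,.4743,0]);print('beaker in rack',R.from_euler('z',-q[2]).apply(b-[q[0],q[1],0]))
E
python3 -m jog '[[[0,0,0,0,0,8.5,4],[0,0,0,0,0,8.5,4],[0,0,0,0,0,8.5,4],[0,0,0,0,0,8.5,4],[0,0,0,0,0,8.5,4],[0,0,0,0,0,8.5,4],[0,0,0,0,0,8.5,4],[0,0,0,0,0,8.5,4],[0,0,0,0,0,8.5,4],[0,0,0,0,0,8.5,4],[0,0,0,0,0,8.5,4],[0,0,0,0,0,8.5,4]]]'
```

```text
[0.4393 0.3106 0.8089] 46.34394397490609 [-0.6  0.8  0.9 -0.2  0.2 -0.5 -0.1 -0.2 -0.1  0.3 -0.2 -0. ]
front [0.3765 0.2448 0.064 ]
pre [0.3244 0.2945 0.064 ]
load [0.48   0.3533 0.085 ]
beaker in rack [0.1635 0.0658 0.    ]
time: 4.35
position: [0.2141, 0.6137, 0.2446]
tool_rot: [-2.742, -1.533, -0.0]
ft_force: [-0.2, 0.3, -1.3]
grip_width: 0.462
```

```bash
cat >> h.py <<'E'
RK=np.array([.4398,.3110]); YAW=46.3
def W(x,y,z): # rack mm -> world
    return R.from_euler('z',YAW,degrees=True).apply([x/1000,y/1000,z/1000])+[RK[0],RK[1],0]
def go(p,yaw=None):
    s=ctrl.get_state(); r=R.from_rotvec(s['tool_rot']); y=r.apply([0,1,0]); a=np.degrees(np.arctan2(y[1],y[0]))
    if yaw is not None:
        d=(a-yaw+180)%360-180; print('yaw now %.1f, az turn %.1f'%(a,d))
    print('t',round(s['time'],2),'shift cm now',(r.inv().apply(np.array(p)-s['position'])*100).round(2))
    if yaw is not None:
        r2=R.from_euler('z',-d,degrees=True)*r; print('shift cm after turn',(r2.inv().apply(np.array(p)-s['position'])*100).round(2), 'tool z',r.apply([0,0,1]).round(3))
E
python3 - <<'E'
from h import *
go(W(-91,75,140),YAW-90)
go(W(-91,75,83),YAW-90)
E
```

```text
yaw now -31.6, az turn 12.1
t 4.35 shift cm now [-21.29  25.84  10.46]
shift cm after turn [-15.39  29.73  10.46] tool z [ 0.  0. -1.]
yaw now -31.6, az turn 12.1
t 4.35 shift cm now [-21.29  25.84  16.16]
shift cm after turn [-15.39  29.73  16.16] tool z [ 0.  0. -1.]
```

```bash
python3 -m jog '[[[0,0,0,0,0,6.05,4],[0,0,0,0,0,6.05,4],[-1.54,2.97,0,0,0,0,4],[-1.54,2.97,0,0,0,0,4],[-1.54,2.97,0,0,0,0,4],[-1.54,2.97,0,0,0,0,4],[-1.54,2.97,0,0,0,0,4],[-1.54,2.97,0,0,0,0,4],[-1.54,2.97,0,0,0,0,4],[-1.54,2.97,0,0,0,0,4],[-1.54,2.97,0,0,0,0,4],[-1.54,2.97,0,0,0,0,4]]]'
python3 -m jog '[[[0,0,3,0,0,0,4],[0,0,3,0,0,0,4],[0,0,3,0,0,0,4],[0,0,1.5,0,0,0,4],[0,0,0,0,0,0,4],[0,0,0,0,0,0,4]]]'
python3 - <<'E'
from h import *
go(W(-91,75,83),YAW-90)
t=snap('top')['frame'][130:280,170:310];s=snap('side')['frame'][120:270,160:300]
cv2.imwrite('pics/pre.png',cv2.resize(np.hstack([t,s])[:,:,::-1],(784,420),interpolation=cv2.INTER_CUBIC))
E
```

```text
time: 5.55
position: [0.3249, 0.2966, 0.2448]
tool_rot: [-2.884, -1.244, -0.001]
ft_force: [-0.3, 0.1, 0.7]
grip_width: 0.458
time: 6.15
position: [0.3248, 0.2981, 0.1401]
tool_rot: [-2.885, -1.244, -0.001]
ft_force: [0.2, -1.0, -0.7]
grip_width: 0.458
yaw now -43.3, az turn 0.4
t 6.15 shift cm now [-0.22 -0.08  5.71]
shift cm after turn [-0.22 -0.08  5.71] tool z [ 0.  0. -1.]
```

View pics/pre.png

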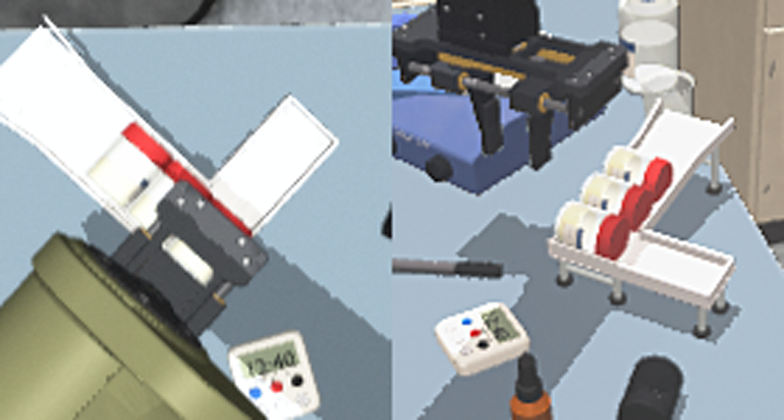

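The picture shows the open fingers just left of the left rail, in line with the first jar. The tray is empty. Descend and push.

```bash
python3 -m jog '[[[-0.2,0,2,0,0,0,4],[0,0,2,0,0,0,4],[0,0,1.75,0,0,0,4],[0,0,0,0,0,0,4],[0,0.6,0,0,0,0,4],[0,0.6,0,0,0,0,4],[0,0.6,0,0,0,0,4],[0,0.6,0,0,0,0,4],[0,0.6,0,0,0,0,4],[0,0.6,0,0,0,0,4],[0,0.6,0,0,0,0,4],[0,0.6,0,0,0,0,4]]]'
python3 - <<'E'
from h import *
go(W(-91,-12,83),YAW-90)
E
```

```text
time: 7.45
position: [0.3584, 0.2631, 0.0821]
tool_rot: [-2.885, -1.244, -0.0]
ft_force: [-0.7, 0.7, 2.1]
grip_width: 0.459
yaw now -43.3, az turn 0.4
t 7.45 shift cm now [-0.04  3.78 -0.09]
shift cm after turn [-0.02  3.78 -0.09] tool z [-0.  0. -1.]
```

```bash
python3 -m jog '[[[0,0.6,0,0,0,0,4],[0,0.6,0,0,0,0,4],[0,0.6,0,0,0,0,4],[0,0.6,0,0,0,0,4],[0,0.6,0,0,0,0,4],[0,0.4,0,0,0,0,4],[0,0.3,0,0,0,0,4],[0,0,0,0,0,0,4]]]'
python3 - <<'E'
from h import *
go(W(-91,-12,83),YAW-90)
t=snap('top');s=snap('side')
for n,d in(('top',t),('side',s)):
    for x in finder.spot_point('jar_oldest_mid',n)[:3]:
        p=onz(d,x['point'],.064); print(n,round(x['conf'],2),(R.from_euler('z',-YAW,degrees=True).apply(p-[*RK,0])*1000).round())
cv2.imwrite('pics/push.png',cv2.resize(np.hstack([t['frame'][130:280,170:310],s['frame'][120:270,160:300]])[:,:,::-1],(784,420),interpolation=cv2.INTER_CUBIC))
E
```

```text
time: 8.25
position: [0.3853, 0.2375, 0.082]
tool_rot: [2.885, 1.243, -0.0]
ft_force: [-0.2, -0.5, -0.1]
grip_width: 0.456
yaw now -43.4, az turn 0.3
t 8.25 shift cm now [-0.02  0.07 -0.1 ]
shift cm after turn [-0.02  0.07 -0.1 ] tool z [ 0. -0. -1.]
top 0.4 [-222. -200.   64.]
side 0.77 [-87. -60.  64.]
```

View pics/push.png

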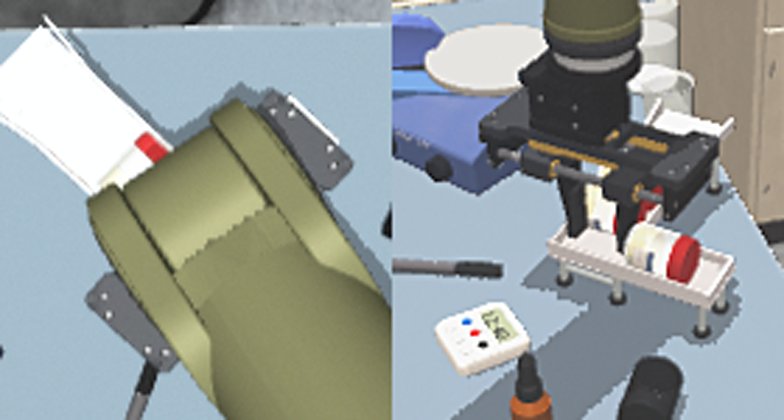

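The side view shows the oldest jar in the tray (mid about px (256,209), y ≈ -63 mm), with the fingers still holding the other two back. I'll push 9 mm more, then lift.

```bash
python3 -m jog '[[[0,0.4,0,0,0,0,4],[0,0.3,0,0,0,0,4],[0,0.2,0,0,0,0,4],[0,0,0,0,0,0,4],[0,-0.15,0,0,0,0,4],[0,0,-1.5,0,0,0,4],[0,0,-2.5,0,0,0,4],[0,0,-3,0,0,0,4],[0,0,-4,0,0,0,4],[0,0,-4,0,0,0,4]]]'
python3 - <<'E'
from h import *
s=snap('side')
for l in['jar_oldest_mid','jar_second_mid','jar_third_mid']:
    for x in finder.spot_point(l,'side')[:2]:
        p=onz(s,x['point'],.067); print(l,round(x['conf'],2),(R.from_euler('z',-YAW,degrees=True).apply(p-[*RK,0])*1000).round())
cv2.imwrite('pics/q.png',cv2.resize(s['frame'][120:270,160:330][:,:,::-1],(680,600),interpolation=cv2.INTER_CUBIC))
# pick
go([.543,.033,.2],-5.5)
E
```

```text
time: 9.45
position: [0.3901, 0.2328, 0.2334]
tool_rot: [2.885, 1.244, -0.0]
ft_force: [-0.0, 1.3, 0.4]
grip_width: 0.462
jar_oldest_mid 0.84 [-86. -63.  67.]
jar_oldest_mid 0.7 [-45.   4.  67.]
jar_second_mid 0.74 [-91.   2.  67.]
jar_second_mid 0.46 [-90. -58.  67.]
jar_third_mid 0.77 [-47.  -5.  67.]
jar_third_mid 0.55 [-109.  -44.   67.]
yaw now -43.3, az turn -37.8
t 9.65 shift cm now [-4.15 24.82  3.28]
shift cm after turn [-18.5   17.07   3.24] tool z [ 0.002  0.002 -1.   ]
```

View pics/q.png

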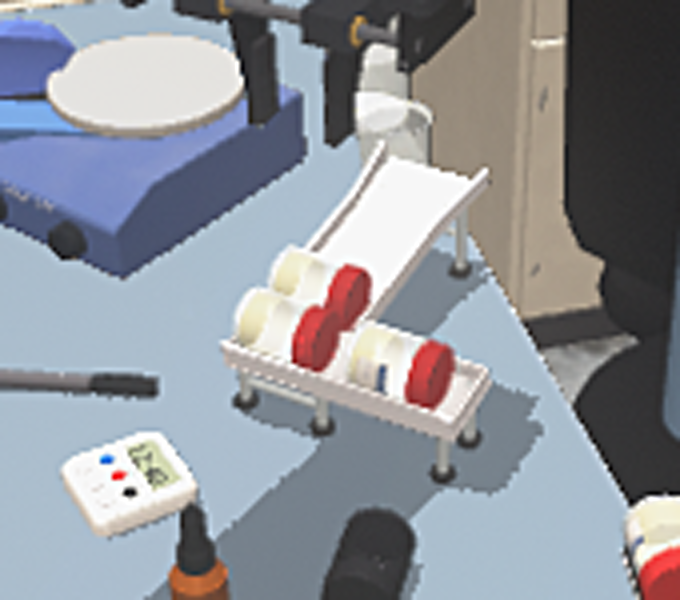

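The side crop shows the oldest jar in the tray (px ≈ (260,212)) and the other two rolled down in front (px ≈ (231,202) and (240,191)). Now to the cradle.

```bash
python3 -m jog '[[[0,0,0,0,0,-7.55,6.6],[0,0,0,0,0,-7.55,6.6],[0,0,0,0,0,-7.55,6.6],[0,0,0,0,0,-7.55,6.6],[0,0,0,0,0,-7.55,6.6],[-3.08,2.84,0.5,0,0,0,6.6],[-3.08,2.84,0.5,0,0,0,6.6],[-3.08,2.84,0.5,0,0,0,6.6],[-3.08,2.84,0.5,0,0,0,6.6],[-3.08,2.84,0.5,0,0,0,6.6],[-3.08,2.84,0.5,0,0,0,6.6],[0,0,0,0,0,0,6.6]]]'
python3 - <<'E'
from h import *
go([.543,.033,.0375],-5.5)
t=snap('top');s=snap('side'); I={'top':t,'side':s}
for l in['jar_oldest_mid','jar_second_mid','jar_third_mid','jar_new_mid']:
  for n,d in I.items():
    for x in finder.spot_point(l,n)[:3]:
        z=.0275 if 'new' in l else .067
        p=onz(d,x['point'],z); print(l,n,round(x['conf'],2),p[:2].round(3),(R.from_euler('z',-YAW,degrees=True).apply(p-[*RK,0])*1000).round())
for n,d in I.items(): print(n,'outseat/edges px',proj(d,W(-91,-76,64)),proj(d,W(-91,-56,64)),'jar px',proj(d,np.array([.543,.033,.0275])))
cv2.imwrite('pics/c.png',cv2.resize(np.hstack([t['frame'][110:230,190:370],s['frame'][180:300,220:360]])[:,:,::-1],(800,300),interpolation=cv2.INTER_CUBIC))
E
```

```text
time: 10.85
position: [0.5429, 0.0257, 0.2]
tool_rot: [2.334, 2.097, -0.008]
ft_force: [-0.1, 0.1, 0.5]
grip_width: 0.756
yaw now -6.1, az turn -0.6
t 10.85 shift cm now [ 0.83 -0.06 16.24]
shift cm after turn [ 0.83 -0.05 16.24] tool z [-0.001 -0.006 -1.   ]
jar_oldest_mid top 0.64 [0.431 0.193] [-92. -76.  67.]
jar_oldest_mid top 0.37 [0.506 0.462] [155.  56.  67.]
jar_oldest_mid side 0.87 [0.43  0.209] [-81. -63.  67.]
jar_second_mid top 0.64 [0.385 0.236] [-92. -12.  67.]
jar_second_mid side 0.79 [0.373 0.25 ] [-90.   6.  67.]
jar_third_mid top 0.67 [0.409 0.275] [-47.  -3.  67.]
jar_third_mid side 0.68 [0.411 0.28 ] [-42.  -1.  67.]
jar_new_mid top 0.94 [0.547 0.038] [-123. -266.   27.]
jar_new_mid top 0.58 [0.375 0.07 ] [-218. -120.   27.]
jar_new_mid side 0.9 [0.384 0.077] [-207. -122.   27.]
jar_new_mid side 0.61 [0.543 0.024] [-136. -273.   27.]
top outseat/edges px [268.54390732 189.3159316 ] [262.13931691 196.30435912] jar px [338.949915   138.60955227]
side outseat/edges px [258.32787304 210.86372184] [250.94635341 208.49320479] jar px [327.36265012 258.51894837]
```

View pics/c.png

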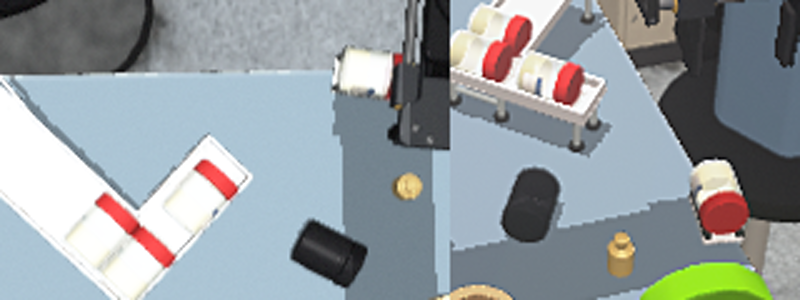

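The top view shows all three jars seated in rack and tray (oldest mid px ≈ (268,188), on the tray's middle). The new jar is under the gripper at px (338,138). Grasp it.

```bash
python3 -m jog '[[[0.8,0,3,0,0,-0.6,6.6],[0,0,3.2,0,0,0,6.6],[0,0,3.2,0,0,0,6.6],[0,0,3,0,0,0,6.6],[0,0,2.2,0,0,0,6.6],[0,0,1.6,0,0,0,6.6],[0,0,0,0,0,0,6.6],[0,0,0,0,0,0,6.6]]]' 12
python3 -m jog '[[[0,0,0,0,0,0,5.5],[0,0,0,0,0,0,4.8],[0,0,0,0,0,0,4.2],[0,0,0,0,0,0,3.6],[0,0,0,0,0,0,3.4],[0,0,0,0,0,0,3.4]]]' 12
```

```text
time: 12.15
position: [0.5433, 0.0405, 0.0407]
tool_rot: [2.316, 2.122, 0.001]
ft_force: [0.6, -0.0, 0.7]
grip_width: 0.758
time: 12.75
position: [0.5443, 0.0405, 0.0409]
tool_rot: [2.315, 2.121, 0.004]
ft_force: [2.8, -0.0, 2.0]
grip_width: 0.482
```

```bash
python3 -m jog '[[[0,0,-0.5,0,0,0,3.4],[0,0,-1.5,0,0,0,3.4],[0,0,-3,0,0,0,3.4],[0,0,-3,0,0,0,3.4],[0,0,-3,0,0,0,3.4],[0,0,-3,0,0,0,3.4],[0,0,-2,0,0,0,3.4],[0,0,0,0,0,0,3.4]]]' 20
python3 - <<'E'
from h import *
go(W(59,6,160),YAW)
go(W(59,6,160))
t=snap('top');s=snap('side'); st=ctrl.get_state(); print(st['position'],st['grip_width'],st['ft_force'])
for n,d in(('top',t),('side',s)):
    for x in finder.trace('jar_new',n)[:2]:
        m=x['region'].astype(np.uint8); u=np.array(x['point'])*[384,512]
        print(n,x['conf'],u,onz(d,x['point'],st['position'][2]-.013))
cv2.imwrite('pics/g.png',cv2.resize(np.hstack([t['frame'][90:210,260:400],s['frame'][160:280,260:400]])[:,:,::-1],(784,336),interpolation=cv2.INTER_CUBIC))
E
```

```text
time: 13.55
position: [0.5441, 0.0401, 0.2035]
tool_rot: [2.315, 2.121, 0.007]
ft_force: [0.3, 0.5, -1.2]
grip_width: 0.474
yaw now -5.0, az turn -51.3
t 13.55 shift cm now [31.04 -9.56  4.39]
shift cm after turn [26.84 18.26  4.5 ] tool z [ 0.004  0.002 -1.   ]
t 13.55 shift cm now [31.04 -9.56  4.39]
[0.5422492  0.0402785  0.20013606] 0.4802870846996554 [-0.07175059 -0.14622066 -1.56635603]
top 0.86 [210.3936 320.2048] [0.3845104  0.10419685 0.18713606]
side 0.95 [200.7168 335.9744] [0.54293849 0.02907255 0.18713606]
side 0.67 [261.8112 250.4192] [ 0.33947358 -0.0853514   0.18713606]
```

View pics/g.png

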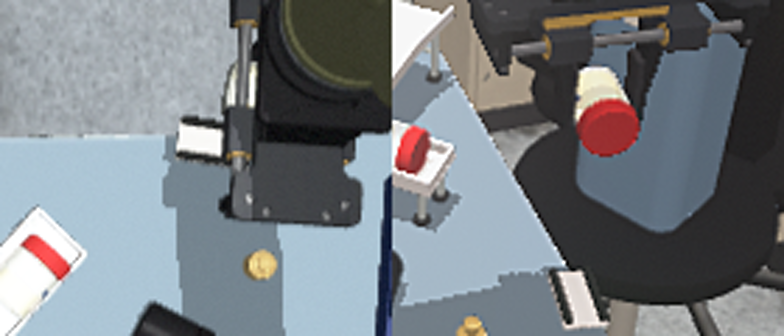

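The pictures show the jar held level and across the jaws, with the cradle empty at top px (295,140). Carry it to above the load point.

```bash
python3 -m jog '[[[0,0,0,0,0,-7.33,3.4],[0,0,0,0,0,-7.33,3.4],[0,0,0,0,0,-7.33,3.4],[0,0,0,0,0,-7.33,3.4],[0,0,0,0,0,-7.33,3.4],[0,0,0,0,0,-7.33,3.4],[0,0,0,0,0,-7.33,3.4],[2.5,1.7,0.4,0,0,0,3.4],[3.5,2.4,0.4,0,0,0,3.4],[3.5,2.4,0.4,0,0,0,3.4],[3.5,2.4,0.4,0,0,0,3.4],[3.5,2.4,0.4,0,0,0,3.4]]]' 20
python3 -m jog '[[[3.5,2.4,0.4,0,0,0,3.4],[3.5,2.4,0.4,0,0,0,3.4],[2.5,1.7,0.4,0,0,0,3.4],[0.9,0.4,0.4,0,0,0,3.4],[0,0,0,0,0,0,3.4],[0,0,0,0,0,0,3.4]]]' 20
python3 - <<'E'
from h import *
t=snap('top');s=snap('side'); st=ctrl.get_state(); go(W(59,7,98),YAW)
print(st['position'],st['grip_width'])
for n,d in(('side',s),):
    for x in finder.spot_point('jar_new_mid',n)[:2]+finder.trace('jar_new',n)[:2]:
        p=onz(d,x['point'],st['position'][2]-.013); print(n,round(x['conf'],2),(R.from_euler('z',-YAW,degrees=True).apply(p-[*RK,0])*1000).round())
cv2.imwrite('pics/l.png',cv2.resize(np.hstack([t['frame'][110:260,150:290],s['frame'][90:240,190:330]])[:,:,::-1],(784,420),interpolation=cv2.INTER_CUBIC))
E
```

```text
time: 14.95
position: [0.5001, 0.237, 0.1785]
tool_rot: [-1.169, -2.914, 0.004]
ft_force: [1.3, 0.3, -0.3]
grip_width: 0.475
time: 15.55
position: [0.4744, 0.3556, 0.1633]
tool_rot: [1.171, 2.915, -0.004]
ft_force: [0.3, -0.5, -0.6]
grip_width: 0.476
yaw now 46.1, az turn -0.2
t 15.65 shift cm now [0.19 0.26 6.61]
shift cm after turn [0.19 0.26 6.61] tool z [ 0.    -0.001 -1.   ]
[0.47506539 0.35538955 0.16414509] 0.47720738009597197
side 0.62 [ 42.  -5. 151.]
side 0.62 [-321. -180.  151.]
side 0.71 [ 52. -18. 151.]
side 0.65 [-321. -185.  151.]
```

View pics/l.png

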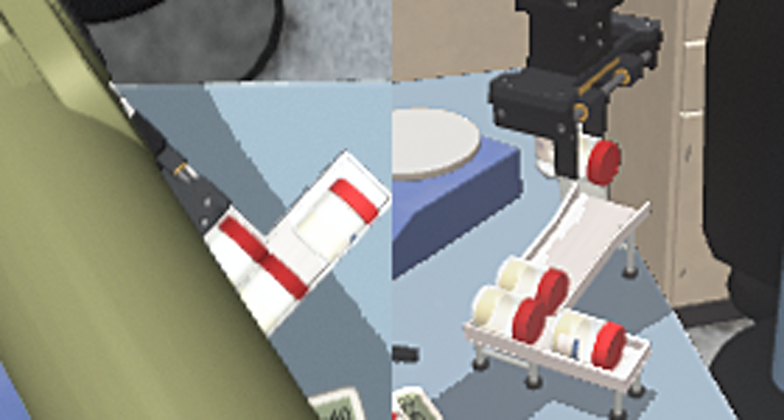

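The side view shows the jar held over the upper lane (mid about px (257,146)), across it. The lane leaves only about 3.5 mm at each end, so I'll fit the jar's silhouette ends to get its lateral offset.

Run:
```python
from h import *
s=snap('side'); st=ctrl.get_state()
Ri=R.from_euler('z',-YAW,degrees=True); tr=Ri.apply(st['position']-[*RK,0])*1000; print('tcp rack',tr.round(1))
x=[x for x in finder.trace('jar_new','side') if x['point'][0]<.45][0]
c=np.argwhere(x['region'])[:,::-1]
dx=proj(s,W(tr[0],-20,tr[2]-13))-proj(s,W(tr[0],20,tr[2]-13)); px=np.hypot(*dx)/40; a=dx/np.hypot(*dx)
obs=np.percentile(c@a,[0.3,99.7]); print('obs',obs,'len px',np.ptp(obs),'px/mm',px)
n=np.array([-a[1],a[0]]);print('perp obs',np.percentile(c@n,[.3,99.7]))
th=np.linspace(0,2*np.pi,60)
for y in(-12,-8,-4,0,4):
    P=np.array([proj(s,W(tr[0]+21*np.cos(t),y+e*27.5,tr[2]-13+21*np.sin(t))) for t in th for e in(-1,1)])
    print(y,(P@a).min().round(1),(P@a).max().round(1),'perp',(P@n).min().round(1),(P@n).max().round(1))
# red lid mask too
f=s['frame'].astype(int)[120:170,230:285]; r=np.argwhere((f[...,0]>110)&(f[...,1]<70)&(f[...,2]<80))[:,::-1]+[230,120]
print('red extent',np.percentile(r@a,[.5,99.5]),'perp',np.percentile(r@n,[.5,99.5]))
```

```text
tcp rack [ 57.    6.1 164.5]
obs [273.84110605 298.25052313] len px 24.40941708909679 px/mm 0.352717277129292
perp obs [69.98377656 86.06532475]
-12 277.5 303.5 perp 68.9 85.5
-8 276.0 302.1 perp 68.9 85.5
-4 274.6 300.7 perp 68.9 85.5
0 273.2 299.3 perp 69.0 85.4
4 271.8 297.8 perp 69.0 85.4
red extent [287.90956025 298.49113543] perp [70.721522   86.06215645]
```

```bash
python3 -m jog '[[[0,0.6,0,0,0,0,3.4],[0,0.7,0,0,0,0,3.4],[0,0,1.5,0,0,0,3.4],[0,0,1.5,0,0,0,3.4],[0,0,1.5,0,0,0,3.4],[0,0,1.0,0,0,0,3.4],[0,0,0.3,0,0,0,3.4],[0,0,0,0,0,0,3.4],[0,0,0,0,0,0,3.4]]]' 20
python3 - <<'E'
from h import *
s=snap('side'); go(W(70,6,99.5),YAW)
cv2.imwrite('pics/m.png',cv2.resize(s['frame'][110:210,220:320][:,:,::-1],(600,600),interpolation=cv2.INTER_CUBIC))
E
```

```text
time: 16.75
position: [0.4832, 0.3674, 0.1065]
tool_rot: [1.169, 2.916, 0.001]
ft_force: [0.2, -0.5, -1.8]
grip_width: 0.477
yaw now 46.3, az turn 0.0
t 16.8 shift cm now [-0.17 -0.09  0.73]
shift cm after turn [-0.17 -0.09  0.73] tool z [ 0.001  0.001 -1.   ]
```

View pics/m.png

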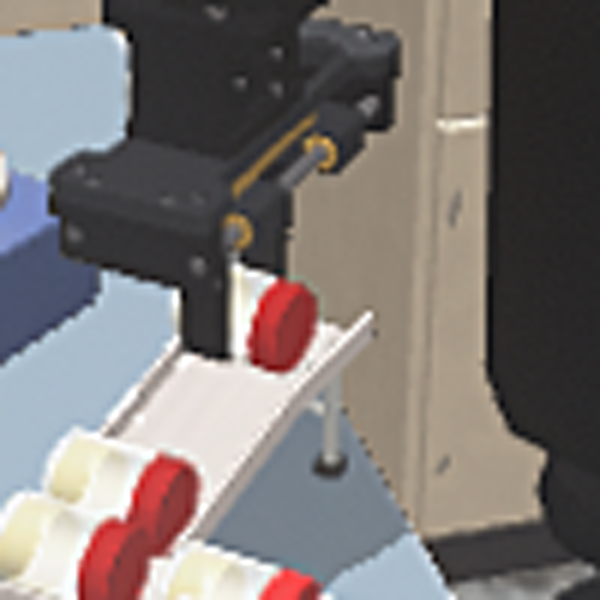

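The side crop shows the jar just above the floor between the flared rails, and the lid clears the right rail. I'll creep down while watching the force.

```bash
python3 -m jog '[[[-0.15,0,0.2,0,0,0,3.4],[0,0,0.2,0,0,0,3.4],[0,0,0.1,0,0,0,3.4],[0,0,0.1,0,0,0,3.4],[0,0,0,0,0,0,3.4]]]' 20
python3 -m jog '[[[0,0,0.1,0,0,0,3.4],[0,0,0.1,0,0,0,3.4],[0,0,0,0,0,0,3.4],[0,0,0,0,0,0,3.4]]]' 20
```

```text
time: 17.3
position: [0.484, 0.3661, 0.1]
tool_rot: [1.169, 2.916, 0.0]
ft_force: [-0.0, 0.5, -1.2]
grip_width: 0.477
time: 17.7
position: [0.4842, 0.3662, 0.0998]
tool_rot: [-1.169, -2.916, -0.001]
ft_force: [-3.6, -2.2, 9.5]
grip_width: 0.473
```

Touchdown at the expected height (9.5 N up). Release gently, then lift.

```bash
python3 -m jog '[[[0,0,-0.1,0,0,0,4.0],[0,0,0,0,0,0,4.2],[0,0,0,0,0,0,4.4],[0,0,0,0,0,0,4.7],[0,0,0,0,0,0,5.0],[0,0,0,0,0,0,5.2],[0,0,0,0,0,0,5.2],[0,0,-1,0,0,0,5.2],[0,0,-1.5,0,0,0,5.2],[0,0,-2,0,0,0,5.2],[0,0,-3,0,0,0,5.2],[0,0,-4,0,0,0,5.2]]]'
python3 -m jog '[[[0,0,-3,0,0,0,5.2],[0,0,0,0,0,0,5.2],[0,0,0,0,0,0,5.2],[0,0,0,0,0,0,5.2],[0,0,0,0,0,0,5.2],[0,0,0,0,0,0,5.2]]]'
python3 - <<'E'
from h import *
s=snap('side')
for l,p in[('jar_oldest_mid',(-91,-76,64)),('jar_second_mid',(-91,0,64)),('jar_third_mid',(-50,0,70)),('jar_new_mid',(-9,0,76))]:
    print(l,'expected px',proj(s,W(*p)).round(1),[(round(x['conf'],2),np.round([x['point'][1]*512,x['point'][0]*384],1)) for x in finder.spot_point(l,'side')[:3]])
cv2.imwrite('pics/n.png',cv2.resize(s['frame'][120:260,200:340][:,:,::-1],(600,600),interpolation=cv2.INTER_CUBIC))
E
```

```text
time: 18.9
position: [0.4835, 0.3656, 0.2153]
tool_rot: [-1.169, -2.915, 0.002]
ft_force: [0.1, 0.6, -0.2]
grip_width: 0.598
time: 19.5
position: [0.4836, 0.3658, 0.243]
tool_rot: [-1.169, -2.916, 0.003]
ft_force: [-0.3, 0.2, 0.4]
grip_width: 0.601
jar_oldest_mid expected px [258.3 210.9] [(0.93, array([257. , 208.9]))]
jar_second_mid expected px [230.9 202. ] [(0.82, array([233. , 202.2])), (0.18, array([291.5, 288.3]))]
jar_third_mid expected px [239.2 191.5] [(0.75, array([241.6, 193.3]))]
jar_new_mid expected px [247.  181.5] [(0.91, array([257.3, 168.1])), (0.91, array([251.8, 259.3]))]
```

View pics/n.png

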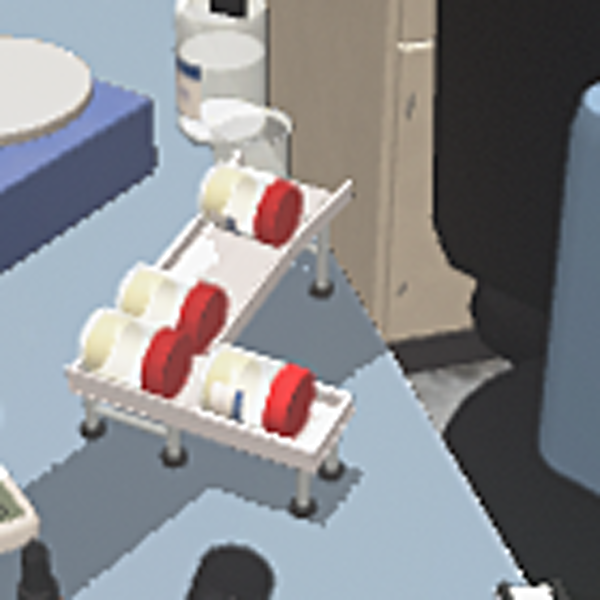

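The new jar is in the upper lane at about px (258,168) but has not rolled down. I'll check whether it is still moving and how it lies.

Run:
```python
from h import *
from scipy.optimize import least_squares
s=snap('side')
c=[x for x in finder.trace('jar_new','side') if x['point'][0]<.5][0]; m=c['region']
print(np.array(c['point'])*[384,512],m.sum(), ctrl.get_state()['time'])
th=np.linspace(0,2*np.pi,40)
def sil(q):
    x,y,a,z=q; P=[]
    for t in th:
        for e in(-27.5,27.5):
            v=R.from_euler('z',a,degrees=True).apply([21*np.cos(t),e,0]); P.append(proj(s,W(x+v[0],y+v[1],z+21*np.sin(t))))
    h=cv2.convexHull(((np.array(P)+0)*16).astype(np.int32)); im=np.zeros((384,512),np.uint8); cv2.fillConvexPoly(im,h,1,shift=4); return im>0
best=[]
for x in np.arange(44,82,2.):
  for y in np.arange(-8,9,2.):
    for a in range(-20,21,4):
      k=sil((x,y,a,77.2+.1405*x)); best.append(((k&m).sum()/(k|m).sum(),x,y,a))
best.sort(reverse=True); print(best[:12])
# lid check
f=s['frame'].astype(int)[140:190,235:290]; r=np.argwhere((f[...,0]>110)&(f[...,1]<70)&(f[...,2]<80))[:,::-1]+[235,140]; print('red centroid',r.mean(0))
for x,y,a in[b[1:] for b in best[:3]]:
    v=R.from_euler('z',a,degrees=True).apply([0,-27.5,0]); print(proj(s,W(x+v[0],y+v[1],77.2+.14*x)))
cv2.imwrite('pics/o.png',cv2.resize(s['frame'][135:200,225:300][:,:,::-1],(750,650)[:2] if 0 else (690,598),interpolation=cv2.INTER_CUBIC))
```

```text
[169.6128 261.12  ] 359 19.85
[(np.float64(0.8902743142144638), np.float64(56.0), np.float64(4.0), -12), (np.float64(0.8820638820638821), np.float64(54.0), np.float64(0.0), 0), (np.float64(0.8811881188118812), np.float64(54.0), np.float64(0.0), -12), (np.float64(0.8799019607843137), np.float64(56.0), np.float64(0.0), -4), (np.float64(0.8799019607843137), np.float64(54.0), np.float64(2.0), -4), (np.float64(0.8787128712871287), np.float64(54.0), np.float64(0.0), 8), (np.float64(0.8777506112469438), np.float64(56.0), np.float64(0.0), -8), (np.float64(0.875609756097561), np.float64(56.0), np.float64(2.0), -8), (np.float64(0.875609756097561), np.float64(56.0), np.float64(2.0), -12), (np.float64(0.875609756097561), np.float64(54.0), np.float64(2.0), 0), (np.float64(0.8753117206982544), np.float64(54.0), np.float64(2.0), 12), (np.float64(0.8746928746928747), np.float64(54.0), np.float64(2.0), 8)]
red centroid [261.62121212 172.52272727]
[265.41160714 169.87099063]
[267.59259958 169.72655494]
[266.41721777 170.69001535]
```

No more pictures can be viewed, so I go on with numbers. I'll move the arm aside to measure the new jar in the unobstructed top view.

```bash
python3 -m jog '[[[-3,-2,0,0,0,0,5.2],[-3.5,-2.2,0,0,0,0,5.2],[-3.5,-2.2,0,0,0,0,5.2],[-3.5,-2.2,0,0,0,0,5.2],[-3.5,-2.2,0,0,0,0,5.2],[-3.5,-2.2,0,0,0,0,5.2],[-3.5,-2.2,0,0,0,0,5.2],[0,0,0,0,0,0,5.2]]]'
cat > m.py <<'E'
from h import *
def lidrack(n,d,hgt):
    hsv=cv2.cvtColor(d['frame'],cv2.COLOR_RGB2HSV); m=((hsv[...,0]<8)|(hsv[...,0]>172))&(hsv[...,1]>150)&(hsv[...,2]>80)
    k,L,S,C=cv2.connectedComponentsWithStats(m.astype(np.uint8))
    for i in range(1,k):
        if S[i,4]>15:
            p=onz(d,[(C[i][1]+.5)/384,(C[i][0]+.5)/512],hgt); q=R.from_euler('z',-YAW,degrees=True).apply(p-[*RK,0])*1000
            print(n,'red',C[i].round(1),S[i,4],'rack',q[:2].round(1),'rect',cv2.minAreaRect(np.argwhere(L==i)[:,::-1].astype(np.float32)))
D={n:snap(n) for n in('top','side')}
for n in D: lidrack(n,D[n],.085)
for l in['jar_new','jar_third','jar_second','jar_oldest']:
    for x in finder.trace(l,'top')[:4]:
        p=onz(D['top'],x['point'],.08); c=np.argwhere(x['region'])[:,::-1].astype(np.float32); rc=cv2.minAreaRect(c)
        b=[onz(D['top'],[(v[1]+.5)/384,(v[0]+.5)/512],.085) for v in cv2.boxPoints(rc)]
        q=R.from_euler('z',-YAW,degrees=True).apply(np.array(b)-[*RK,0])*1000
        print(l,round(x['conf'],2),(np.array(x['point'])*[384,512]).round(1),len(c),'box ctr rack',q.mean(0)[:2].round(1),'corners',q[:,:2].round().tolist())
print(ctrl.get_state()['time'])
E
python3 m.py
```

```text
time: 20.65
position: [0.5539, 0.0823, 0.2448]
tool_rot: [1.184, 2.907, -0.003]
ft_force: [0.0, 0.6, 0.1]
grip_width: 0.598
top red [199.1 162.2] 97 rack [ 50.8 -19. ] rect ((198.75001525878906, 162.25), (18.384775161743164, 4.949747085571289), 45.0)
top red [276.4 181.1] 103 rack [-93.3 -98. ] rect ((276.41510009765625, 181.04718017578125), (17.875988006591797, 5.528655529022217), 42.51044845581055)
top red [243.9 201.6] 197 rack [-72.4 -21.6] rect ((243.8934326171875, 201.61785888671875), (37.67707443237305, 5.437928199768066), 42.137596130371094)
side red [264.  168.7] 83 rack [ 52.4 -19.1] rect ((264.5, 169.0), (14.0, 9.0), 90.0)
side red [241.1 198.4] 161 rack [-92.2 -31.6] rect ((241.9615020751953, 198.8076934814453), (10.816654205322266, 28.567060470581055), 33.6900634765625)
side red [266.  213.1] 102 rack [-115.3 -109.9] rect ((266.79998779296875, 213.1000213623047), (9.17060375213623, 16.127614974975586), 18.43494987487793)
jar_new 0.97 [169.3 189.6] 546 box ctr rack [53.4  2.6] corners [[75.0, 29.0], [73.0, -26.0], [32.0, -24.0], [34.0, 31.0]]
jar_new 0.91 [211.3 318. ] 494 box ctr rack [-202.3 -115.1] corners [[-180.0, -89.0], [-170.0, -127.0], [-225.0, -141.0], [-234.0, -103.0]]
jar_third 0.91 [202.7 230.6] 558 box ctr rack [-51.1  -1. ] corners [[-29.0, 26.0], [-31.0, -30.0], [-73.0, -28.0], [-71.0, 28.0]]
jar_third 0.4 [182.7 209.2] 2347 box ctr rack [ -2.7 -42.6] corners [[107.0, 37.0], [113.0, -117.0], [-113.0, -122.0], [-117.0, 31.0]]
jar_second 0.73 [184.5 354.5] 90 box ctr rack [-212.4 -199.4] corners [[-202.0, -190.0], [-203.0, -210.0], [-223.0, -209.0], [-222.0, -189.0]]
jar_second 0.64 [215.4 245. ] 582 box ctr rack [-91.8  -1.5] corners [[-70.0, 27.0], [-72.0, -31.0], [-114.0, -29.0], [-112.0, 28.0]]
jar_oldest 0.91 [190.9 266.3] 529 box ctr rack [-90.2 -78.1] corners [[-69.0, -49.0], [-69.0, -107.0], [-111.0, -107.0], [-111.0, -49.0]]
20.95
```

Top-view measurement: the new jar lies at x≈53, y≈+2.6 mm, square to the lane. That is the point where the flare ends, about 3 mm left of the queue's line, so it is probably caught on the left rail. I'll regrasp it there, shift it to the right and release it further down.

```bash
python3 -c "
from h import *
go(W(53.4,2.6,200),46.6)"
python3 -m jog '[[[3,2,0,0,0,0,5.8],[3.5,2.2,0,0,0,0,5.8],[3.5,2.2,0,0,0,0,5.8],[3.5,2.2,0,0,0,0,5.8],[3.5,2.2,0,0,0,0,5.8],[3.5,2.2,0,0,0,0,5.8],[3.2,2.0,0,0,0,0,5.8],[0,0,0,0,0,0,5.8],[0,0,0,0,0,0,5.8]]]'
python3 -c "
from h import *
go(W(53.4,2.6,97.7),46.6)"
```

```text
yaw now 46.5, az turn -0.1
t 20.95 shift cm now [23.46 13.45  4.4 ]
shift cm after turn [23.43 13.5   4.4 ] tool z [-0.  0. -1.]
time: 21.85
position: [0.4834, 0.3647, 0.2435]
tool_rot: [1.162, 2.919, -0.002]
ft_force: [0.2, -0.7, 0.6]
grip_width: 0.669
yaw now 46.6, az turn -0.0
t 21.85 shift cm now [-0.28 -1.53 14.58]
shift cm after turn [-0.28 -1.53 14.58] tool z [-0.    -0.001 -1.   ]
```

```bash
python3 -m jog '[[[-0.3,-0.8,0,0,0,0,5.8],[0,-0.7,2.5,0,0,0,5.8],[0,0,3,0,0,0,5.8],[0,0,3,0,0,0,5.8],[0,0,2,0,0,0,5.8],[0,0,1.5,0,0,0,5.8],[0,0,1,0,0,0,5.8],[0,0,0.8,0,0,0,5.8],[0,0,0.5,0,0,0,5.8],[0,0,0,0,0,0,5.8],[0,0,0,0,0,0,5.8]]]' 12
python3 -c "
from h import *
go(W(53.4,2.6,97.7),46.6)"
```

```text
time: 22.95
position: [0.477, 0.35, 0.1017]
tool_rot: [1.168, 2.916, 0.002]
ft_force: [0.2, 0.9, 0.6]
grip_width: 0.666
yaw now 46.3, az turn -0.3
t 22.95 shift cm now [ 0.26 -0.05  0.4 ]
shift cm after turn [ 0.26 -0.05  0.4 ] tool z [ 0.001  0.001 -1.   ]
```

```bash
python3 -m jog '[[[0,0,0.4,0,0,0,5.8],[0,0,0,0,0,0,5.2],[0,0,0,0,0,0,4.8],[0,0,0,0,0,0,4.4],[0,0,0,0,0,0,4.0],[0,0,0,0,0,0,3.5],[0,0,0,0,0,0,3.4],[0,0,0,0,0,0,3.4]]]' 12
python3 m.py | grep -E 'side red|^[0-9]'
```

```text
time: 23.75
position: [0.4767, 0.3497, 0.0972]
tool_rot: [1.169, 2.916, 0.0]
ft_force: [-0.3, -0.4, 1.5]
grip_width: 0.477
side red [263.7 169.9] 120 rack [ 46.6 -21.1] rect ((263.5, 169.5), (15.0, 9.0), 90.0)
side red [241.6 198.7] 185 rack [-92.8 -33.3] rect ((241.9615020751953, 198.8076934814453), (10.816654205322266, 28.567060470581055), 33.6900634765625)
side red [266.6 213.1] 119 rack [-114.6 -111. ] rect ((266.79998779296875, 213.1000213623047), (9.17060375213623, 16.127614974975586), 18.43494987487793)
24.05
```

```bash
python3 -m jog '[[[0,0,-0.3,0,0,0,3.4],[-0.3,0,0,0,0,0,3.4],[0,-0.5,0.07,0,0,0,3.4],[0,-0.5,0.07,0,0,0,3.4],[0,-0.5,0.07,0,0,0,3.4],[0,-0.5,0.07,0,0,0,3.4],[0,0,0,0,0,0,3.4],[0,0,0,0,0,0,3.4]]]' 12
python3 -c "
from h import *
go(W(33.4,0,94.7),46.6)"
python3 m.py | grep -E 'side red|^[0-9]'
```

```text
time: 24.85
position: [0.4649, 0.3333, 0.0974]
tool_rot: [-1.169, -2.916, -0.001]
ft_force: [0.1, 0.2, -0.8]
grip_width: 0.481
yaw now 46.3, az turn -0.3
t 24.85 shift cm now [ 0.27 -0.    0.27]
shift cm after turn [ 0.27 -0.    0.27] tool z [ 0.  0. -1.]
side red [261.3 173.5] 119 rack [ 28.1 -23.7] rect ((261.5, 173.5), (15.0, 9.0), 90.0)
side red [241.9 198.6] 195 rack [-91.9 -33.6] rect ((241.9615020751953, 198.8076934814453), (10.816654205322266, 28.567060470581055), 33.6900634765625)
side red [266.5 213.2] 118 rack [-114.9 -111. ] rect ((266.79998779296875, 213.1000213623047), (9.17060375213623, 16.127614974975586), 18.43494987487793)
25.15
```

```bash
python3 -m jog '[[[0,0,0.15,0,0,0,3.4],[0,0,0.1,0,0,0,3.4],[0,0,0,0,0,0,3.4],[0,0,0,0,0,0,3.4]]]' 12
python3 -m jog '[[[0,0,0,0,0,0,4.0],[0,0,0,0,0,0,4.2],[0,0,0,0,0,0,4.4],[0,0,0,0,0,0,4.7],[0,0,0,0,0,0,5.0],[0,0,0,0,0,0,5.3],[0,0,0,0,0,0,5.3],[0,0,-1,0,0,0,5.3],[0,0,-1.5,0,0,0,5.3],[0,0,-2,0,0,0,5.3],[0,0,-3,0,0,0,5.3],[0,0,-4,0,0,0,5.3]]]'
python3 -m jog '[[[0,0,-3,0,0,0,5.3],[0,0,0,0,0,0,5.3],[0,0,0,0,0,0,5.3],[0,0,0,0,0,0,5.3]]]'
python3 m.py | grep -E 'side red|^[0-9]'
```

```text
time: 25.55
position: [0.465, 0.3331, 0.0947]
tool_rot: [1.169, 2.916, -0.0]
ft_force: [-0.1, -0.4, -0.8]
grip_width: 0.478
time: 26.75
position: [0.4644, 0.3326, 0.211]
tool_rot: [-1.169, -2.915, 0.002]
ft_force: [1.0, 0.9, -0.5]
grip_width: 0.61
time: 27.15
position: [0.4644, 0.3329, 0.2392]
tool_rot: [-1.168, -2.916, 0.001]
ft_force: [-0.2, 0.6, 0.0]
grip_width: 0.607
side red [244.9 194. ] 249 rack [-72.2 -30.6] rect ((245.5704803466797, 193.89932250976562), (10.977707862854004, 40.79774856567383), 34.99202346801758)
side red [266.5 213.1] 118 rack [-114.8 -111. ] rect ((266.79998779296875, 213.1000213623047), (9.17060375213623, 16.127614974975586), 18.43494987487793)
27.45
```

It rolled down (its lid now joins the other two). I'll move the arm aside and verify from the top.

```bash
python3 -m jog '[[[-3,-2,0,0,0,0,5.2],[-3.5,-2.2,0,0,0,0,5.2],[-3.5,-2.2,0,0,0,0,5.2],[-3.5,-2.2,0,0,0,0,5.2],[-3.5,-2.2,0,0,0,0,5.2],[-3.5,-2.2,0,0,0,0,5.2],[-3.5,-2.2,0,0,0,0,5.2],[0,0,0,0,0,0,5.2]]]'
python3 m.py
python3 - <<'E'
from h import *
s=snap('side'); snap('top')
for l,p in[('jar_oldest_mid',(-91,-76,64)),('jar_second_mid',(-91,0,64)),('jar_third_mid',(-50,0,70)),('jar_new_mid',(-9,0,76))]:
    print(l,'exp px',proj(s,W(*p)).round(1),[(round(x['conf'],2),np.round([x['point'][1]*512,x['point'][0]*384],1)) for x in finder.spot_point(l,'side')[:3]])
for l in('cal_weight','beaker_100'): print(l,[(round(x['conf'],2),np.round([x['point'][1]*512,x['point'][0]*384],1)) for n in('side','top') for x in finder.spot_point(l,n)[:1]])
E
```

```text
time: 28.25
position: [0.5345, 0.0497, 0.2401]
tool_rot: [1.183, 2.908, -0.003]
ft_force: [-0.2, -0.4, -0.3]
grip_width: 0.594
top red [236.5 195.2] 296 rack [-52.1 -21. ] rect ((236.48402404785156, 195.01834106445312), (57.577781677246094, 6.008327484130859), 41.0548095703125)
top red [276.4 181.1] 103 rack [-93.3 -98. ] rect ((276.41510009765625, 181.04718017578125), (17.875988006591797, 5.528655529022217), 42.51044845581055)
side red [243.9 194. ] 215 rack [-73.5 -28.6] rect ((245.07958984375, 193.5501251220703), (10.624923706054688, 40.71320343017578), 32.195735931396484)
side red [266.2 213.1] 107 rack [-115.1 -110.3] rect ((266.79998779296875, 213.1000213623047), (9.17060375213623, 16.127614974975586), 18.43494987487793)
jar_new 0.64 [210.6 319.3] 493 box ctr rack [-202.5 -115.6] corners [[-181.0, -89.0], [-170.0, -127.0], [-224.0, -142.0], [-235.0, -105.0]]
jar_third 0.46 [170.9 199.3] 2282 box ctr rack [ -2.6 -42.4] corners [[107.0, 38.0], [115.0, -114.0], [-113.0, -122.0], [-119.0, 29.0]]
jar_second 0.71 [219. 247.] 475 box ctr rack [-92.5  -1.4] corners [[-73.0, 25.0], [-75.0, -30.0], [-113.0, -28.0], [-110.0, 27.0]]
jar_oldest 0.83 [189.1 267.6] 538 box ctr rack [-91.6 -78. ] corners [[-72.0, -49.0], [-71.0, -107.0], [-112.0, -107.0], [-113.0, -50.0]]
28.55
jar_oldest_mid exp px [258.3 210.9] [(0.81, array([256.1, 210.7])), (0.37, array([239.9, 182.7]))]
jar_second_mid exp px [230.9 202. ] [(0.58, array([230.5, 201.7])), (0.54, array([245.9, 201.2]))]
jar_third_mid exp px [239.2 191.5] [(0.72, array([238.7, 192.2]))]
jar_new_mid exp px [247.  181.5] [(0.64, array([247.4, 180.8])), (0.63, array([252.3, 258.8])), (0.29, array([238.1, 179.2]))]
cal_weight [(0.69, array([286.4, 289. ])), (0.41, array([352.6, 187.6]))]
beaker_100 [(0.48, array([258.5, 168.5])), (0.75, array([141.2, 158.1]))]
```

```bash
python3 -c "
from h import *
print(close_job())"
```

```text
the job is handed in; nothing more can be done
None
```

I pushed the oldest jar through the gap into the out-tray, the other two rolled down, and the new jar now lies behind them. I handed the job in at about 29 s of the 58 s; no verdict was reported.

- **A snag on the way:** when first set down at x ≈ 70 mm, the new jar stopped at x ≈ 53 mm, probably caught on the left rail where the flare ends. I regrasped it, shifted it 3 mm to the right and released it at about x = 33 mm. It then rolled down.
- **Jars at the end:**
  - The oldest jar measured [-92, -78] mm in the rack's frame; its seat is [-91, -76].
  - In the side view the second, third and new jars were all within about 1 px of where their seats should appear.
  - In the top view the three lids formed one straight, unbroken band.
- **Bystanders:** the brass weight and beaker showed at their starting places within a few pixels, which is network noise. The robot was clear of everything.
- **Checks that failed or disagreed:**
  - In the last top view the network did not find the new jar; it reported only the black look-alike. It also took the whole rack for the third jar.
  - My two rack fits differed by about 0.5° and 4 mm.
  - The last check was done on numbers alone, as the 12-picture limit was used up.

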